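# Set up the sprung pointer gauge and hold it at its mark

## Task

Plug the pointer gauge's rectangular foot fully down into the socket of the base on the bench, with its rod pointing along the base plate, and only then pull the sprung rod out by its grip until the ring mark on the rod (60 mm of pull) stands level with the sleeve's mouth. Finish while still holding the rod there by its grip, so that a colleague can set a rack against its point: do not let go. Leave the timer, the label roll and the marker where they are.

Things in the scene. Friction and masses are not known exactly. Their poses are not given: they have to be found in the camera images.
- gauge_block (a point): Loose pointer gauge, about 0.5 kg, standing upright on its foot at the start. Point: centre of its upright aluminium block, where to grasp it, 50 mm above its underside. Axes: y along the rod, from the block towards the pull grip; x across; z up. Block 34 (x) x 30 (y) mm, from 22 mm below this point to 16 mm above it; grasp it from above across x.
- gauge_foot (a point): Centre of the underside of the gauge's grey rectangular plug foot, straight below the gauge block; same axes. Foot 28 (x) x 40 (y) mm and 22 mm high, its lowest 4 mm narrower by 2 mm all round. On the foot lies the shoulder flange, 34 mm (x) wide, 6 mm thick, y from -34 to +52 mm.
- sleeve_mouth (a point): Centre of the open mouth of the gauge's round sleeve, on the rod axis: 70 mm along y from the gauge block and 39 mm above the underside. Sleeve 22 to 25 mm thick, from here back to 60 mm behind the block's centre.
- pull_grip (a point): Centre of the pull grip at the rod's outer end: on the rod axis, 39 mm above the gauge's underside, 90 mm along y from the gauge block with the rod in; same axes. Grey paddle 14 (x) x 30 (y) x 28 (z) mm, to be pinched across x from above; beyond it a round flange 30 mm across (y +14 to +19 mm) and a point to +29 mm. 5 mm free between paddle and sleeve.
- rod (a joint): Pull-out of the rod from the sleeve, m: 0 fully in, where its spring returns it whenever it is let go; stop at 0.09. The spring pulls with 2.8 N at 0 and 7 N at 0.060. The rod's black ring mark, 4 mm wide, is hidden in the sleeve at first and its middle is level with the mouth at 0.060.
- socket_mouth (a point): Centre of the socket's mouth in the top of the white tower on the fixed base, 30 mm above the bench. Axes: y along the base plate, the way the rod must point; z up. Hole 31 (x) x 43 (y) mm, 22 mm deep, mouth chamfered. With the gauge fully home its block's point is 28 mm above this one and its shoulder rests on the tower.
- socket_base: The fixed base: grey plate 90 (x) x 185 (y) x 8 mm, y from -60 to +125 mm, with the white socket tower 66 x 105 mm, y from -47 to +58 mm, 30 mm high. Origin on the bench straight below the socket's mouth, same axes.
- bench_timer: Bystander: loose white count-down timer 64 x 64 x 22 mm, lying flat; origin at its underside.
- label_roll: Bystander: loose roll of labels, 58 mm across, 24 mm high; origin at its underside.
- marker: Bystander: loose marker pen 134 mm long, 15 mm thick, lying flat; origin at its underside.

How it is judged:
On the way:
1. the gauge's foot is fully home in the socket, rod pointing along the base plate and still in (z of gauge_block in the frame of socket_mouth between 0.024 and 0.031 m and horizontal distance between gauge_block and socket_mouth below 0.006 m and angle between the y axis of gauge_block and the y axis of socket_mouth, either way round below 0.12 rad and angle between gauge_block's own z axis and vertical below 0.1 rad and y of pull_grip in the frame of socket_mouth above 0.05 m and value of joint rod below 0.012 m), for 0.2 s.
At the end, for the whole second after the job is handed in: The gauge's foot is still fully home in the socket (gauge block 24 to 31 mm above the mouth, within 6 mm of it sideways, turned by less than 0.12 rad and tilted by less than 0.1 rad, rod pointing along the plate), and the rod is held still by the fingers (over 1 N of contact) at 55 to 65 mm of pull (z of gauge_block in the frame of socket_mouth between 0.024 and 0.031 m and horizontal distance between gauge_block and socket_mouth below 0.006 m and angle between the y axis of gauge_block and the y axis of socket_mouth, either way round below 0.12 rad and angle between gauge_block's own z axis and vertical below 0.1 rad and y of pull_grip in the frame of socket_mouth above 0.05 m and value of joint rod between 0.055 and 0.065 m and velocity of joint rod between -0.01 and 0.01 m/s and contact force between the fingers and rod above 1 N); the arm keeps its last pose, push and grip.
It fails at once if a bystander (timer, label roll, marker) is pushed more than 30 mm (distance of any of bench_timer, label_roll, marker from where it was at the start of the episode above 0.03 m).
It also fails if it takes over 53 s, if anything falls off the work surface, if the arm or the gripper's body presses on something with over 40 N, if the wrist force passes 120 N, or if a joint passes its speed limit or range.

## Robot

A 7-joint arm with a two-finger parallel gripper is mounted at the origin on a cart in front of the work surface, level with it; the furniture and walls round the work are solid. World frame = base frame: x ahead of the robot, y to its left, z up, the work surface at z = 0. Lengths are in m, angles in rad, forces in N, time in s.
With the tool pointing down it reaches from about 0.4 to 0.85 m from the base axis. Payload 4.5 kg.
Tool frame: the origin (TCP) lies at the centre of the arm's flange, where the gripper is bolted on; the fingertips stand r.tcp_to_tips ahead of it and the grasp point (between the pads) lies 147 mm ahead of it (r.tcp_to_tips is the distance from the TCP to the fingertips, in m); x points along the fingers, y is the direction in which the jaws open and shut, and the axes are right-handed (so a half turn about x gives the same grasp; the last joint's range is limited). The gripper opens to 88 mm and grips with 3 to 60 N. Pads are 18 mm wide; open, the fingers measure 123 mm over their backs; the gripper's body (75 mm by 187 mm) begins 45 mm behind the grasp point.
Start: joints at [-1.111, 0.689, -0.195, 1.565, 0.157, 0.902, -0.215], TCP at [0.258, 0.569, 0.405] pointing down, gripper open.
Joint ranges: [-3.01, 3.01], [-0.46, 2.08], [-1.47, 1.51], [0.13, 2.56], [-1, 4.14], [0.04, 2.09], [-2.66, 2.66]. Speed limits (rad/s): [2.57, 2.57, 3.14, 3.14, 3.14, 3.14, 3.14].

## Interface

Orientations are given as a unit quaternion [x, y, z, w].
In Python, from plant import r, eyes gives the robot as it stands.
- The arm moves only by the tool carry_out, never from a script. Its argument "targets" is text: rows parted by semicolons, each of 5 numbers parted by spaces: the opening, from 0 (shut) to 1 (fully open), then the shift along the tool's x, y, z in mm, then the turn about the tool's x in rad. A call has 1 to 20 rows; each row shifts and turns the commanded pose from where the row before left it, along the tool's axes as they then stand; what a row does not reach is not made up. A row lasts 1/12 s, in which the tool goes at most 41.7 mm and 7.16 degrees, less where a joint would pass 70% of its speed; a pose out of reach is approached as far as the arm can. A call is refused whole if a number of a shift passes 41.7 or a number of a turn 0.125, either way. A call with a gripper value outside its range is refused whole. The fingers move at their own pace and stop on an object; "force" is the grip in N (left out, the last holds). Time passes only in rows, so rows that do not move let the fingers close. It gives the time, the measured TCP pose, the force and the opening at its end, in the units of the state.
- r.get_state(): the state, without advancing time (a new reading comes with each control period).
- eyes.snapshot(name): name is "side" or "top" or "wrist"; returns (picture, depth): 400x640x3 uint8, blue, green, red; 400x640 float32, m along the optical axis (not along the pixel's ray), 0 where there is no reading.
- eyes.camera_params(name): a dict with "intrinsics" (3x3 intrinsics, pixels), "rvec" (rotation vector, rad) and "tvec" (3), from world to camera coordinates, as OpenCV has them; the wrist camera has in their place "T_tool_cam" (4x4, takes a point from camera to tool coordinates, whose origin is the TCP and whose axes are the tool frame's). Camera axes: x right, y down, z forward; pixel columns grow to the right and rows downward; lengths in m; the calibration is good to about 2 mm. A picture is of the moment at which its call begins: read the wrist's pose just before it. camera_params takes no time and is no camera call.
- r.finish_job(): hands the job in, once; it reports no verdict.
The state is a dict: "clock": time; "q": joint angles; "qd": joint speeds; "joint_torque": joint torques, N m; "tool_pos": TCP position; "eef_rot": TCP orientation; "contact_force": force on the tool from outside, world axes, zero at the start; "moment": the same for the moment, N m; "opening": opening from 0.0 (shut) to 1.0 (fully open).
Only numpy, scipy, OpenCV 4.12 (cv2) and the standard library are available. Lean on these libraries where they do the work, as an engineer would, in place of code of your own. Each camera call takes 0.05 s, during which the arm holds its last target.

## Working session

There is one attempt and no reset: what is moved stays moved. The work goes in short steps, Python scripts to look and compute and a tool call to move; the robot and the scene stay as the last step left them, time stands still between calls to the robot, and variables do not carry over. Pictures are saved under pics/ and viewed, and the job is handed in when it is done.

Besides the shell and the picture viewer there is one more tool, called after "Emit:" as a command line: name --argument value ..., lists and objects as JSON in quotes. carry_out: Moves the arm, as the interface text tells. Its arguments: {"type":"object","properties":{"targets":{"type":"string"},"force":{"type":"number"}},"required":["targets"]}

```bash
ls; mkdir -p pics; cat > h.py <<'E'
import numpy as np,cv2
from scipy.spatial.transform import Rotation as R
from plant import r,eyes
def snap(n,f):
    s=r.get_state(); p,d=eyes.snapshot(n); cv2.imwrite('pics/%s.png'%f,p); np.savez('pics/%s.npz'%f,d=d,p=p,pos=s['tool_pos'],rot=s['eef_rot']); return p,d
def T(n,s):
    c=eyes.camera_params(n); K=np.array(c['intrinsics'])
    if n=='wrist':
        M=np.eye(4);M[:3,:3]=R.from_quat(s['rot']).as_matrix();M[:3,3]=s['pos']; return K,M@np.array(c['T_tool_cam'])
    M=np.eye(4);M[:3,:3]=cv2.Rodrigues(np.array(c['rvec'],float))[0];M[:3,3]=np.ravel(c['tvec']);return K,np.linalg.inv(M)
def cloud(n,f):
    s=np.load('pics/%s.npz'%f);K,M=T(n,s);d=s['d'];v,u=np.indices(d.shape)
    P=np.stack([(u-K[0,2])/K[0,0]*d,(v-K[1,2])/K[1,1]*d,d],-1)@M[:3,:3].T+M[:3,3];P[d==0]=np.nan
    return P,s['p']
E
python3 - <<'E'
from h import *
for n in ['side','top','wrist']: snap(n,n+'0')
s=r.get_state();print(s,r.tcp_to_tips); print(R.from_quat(s['eef_rot']).as_matrix())
for n in ['side','top','wrist']: print(n,T(n,np.load('pics/%s0.npz'%n)))
E
```

```text
pics
{'clock': 0.15, 'q': array([-1.1111858 ,  0.68980118, -0.19453185,  1.5660605 ,  0.15735757,
        0.90251962, -0.21510157]), 'qd': array([ 0.00055903, -0.00205006,  0.00075532, -0.00345401, -0.00254155,
       -0.00153619,  0.000343  ]), 'joint_torque': array([-2.01175128e-03, -5.27863240e+01, -1.26887195e+00, -1.53587472e+01,
       -5.25761233e-02,  3.83676641e-03,  1.29702571e-04]), 'tool_pos': array([0.25808662, 0.56896569, 0.40409998]), 'eef_rot': array([ 0.14888863,  0.69120182, -0.14986792,  0.69109465]), 'contact_force': array([ 0.7955633 ,  0.59050326, -0.15459273]), 'moment': array([0.00075312, 0.01499635, 0.04789933]), 'opening': 1.0016976292626507} 0.166
[[-4.40709778e-04  4.12970021e-01  9.10744513e-01]
 [-1.32165510e-03  9.10743565e-01 -4.12970231e-01]
 [-9.99999030e-01 -1.38569015e-03  1.44430341e-04]]
side (array([[488.54964623,   0.        , 318.17981836],
       [  0.        , 488.54964623, 202.09118996],
       [  0.        ,   0.        ,   1.        ]]), array([[ 0.953178  , -0.17188977,  0.24880838,  0.25572425],
       [-0.30189   , -0.58907548,  0.7495
[... 353 characters left out ...]
.3949375 ],
       [-0.99972362, -0.01632416,  0.01691764,  0.02939706],
       [-0.0138392 , -0.17307552, -0.98481132,  0.91765103],
       [ 0.        ,  0.        ,  0.        ,  1.        ]]))
wrist (array([[275.6890048 ,   0.        , 320.18531845],
       [  0.        , 275.6890048 , 202.48989636],
       [  0.        ,   0.        ,   1.        ]]), array([[ 4.13573563e-01,  8.67665412e-01,  2.75887008e-01,
         1.86051103e-01],
       [ 9.10470577e-01, -3.93967870e-01, -1.25827838e-01,
         6.01357396e-01],
       [-4.85845800e-04,  3.03226071e-01, -9.52918524e-01,
         3.84003679e-01],
       [ 0.00000000e+00,  0.00000000e+00,  0.00000000e+00,
         1.00000000e+00]]))
```

View pics/top0.png

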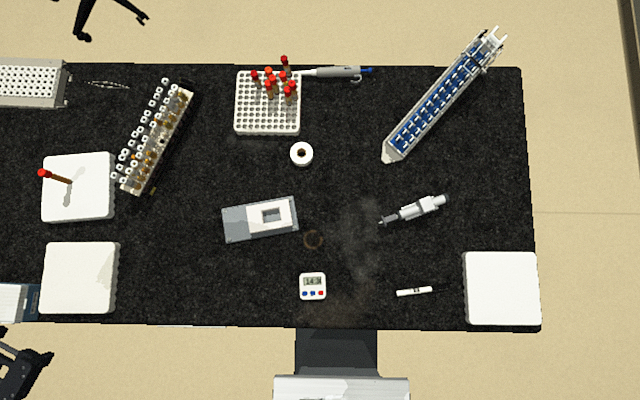

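View pics/side0.png

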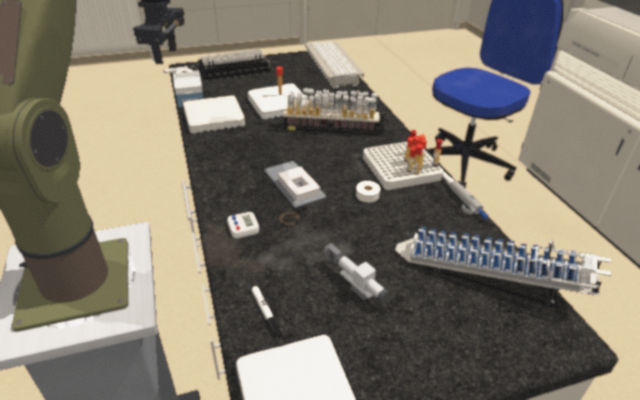

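View pics/wrist0.png

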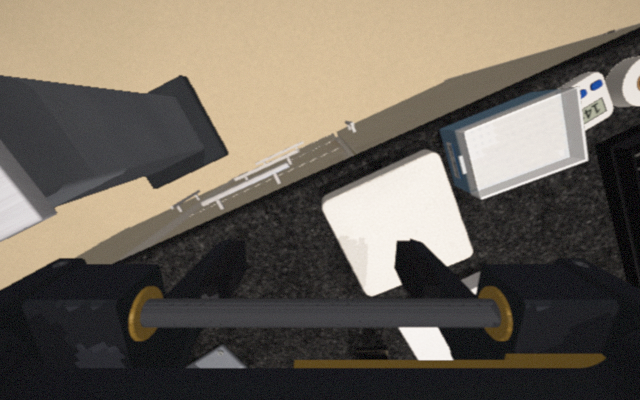

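```bash
python3 - <<'E'
from h import *
P,p=cloud('top','top0')
for (u,v) in [(210,210),(310,150)]:pass
def crop(u0,u1,v0,v1,s,f):
    cv2.imwrite('pics/%s.png'%f,cv2.resize(p[v0:v1,u0:u1],None,fx=s,fy=s,interpolation=cv2.INTER_CUBIC))
crop(370,460,185,235,8,'c1');crop(210,310,185,250,8,'c2')
# gauge
Q=P[185:235,370:460];m=Q[...,2]>0.02
q=Q[m];print('gauge',m.sum(),np.nanmin(q,0),np.nanmax(q,0))
for a,b in [(.02,.045),(.045,.06),(.06,.075)]:
    k=q[(q[:,2]>a)&(q[:,2]<b)]
    if len(k)>3: print(a,len(k),k.mean(0),cv2.minAreaRect((k[:,:2]*1000).astype(np.float32)))
Q=P[185:250,210:310];q=Q[Q[...,2]>0.023];print('tower',len(q),q[:,2].mean(),cv2.minAreaRect((q[:,:2]*1000).astype(np.float32)))
q=Q[(Q[...,2]>0.004)];print('plate',len(q),cv2.minAreaRect((q[:,:2]*1000).astype(np.float32)))
print('bench',np.nanmedian(P[230:250,330:390,2]))
E
```

```text
gauge 824 [ 0.50500189 -0.25145225  0.02296298] [ 0.58792435 -0.08363294  0.06832789]
0.02 256 [ 0.54474263 -0.16772528  0.03557486] ((546.5692138671875, -165.54486083984375), (34.07984924316406, 175.75047302246094), 20.853137969970703)
0.045 387 [ 0.54610761 -0.16593835  0.04920363] ((548.3497314453125, -170.20132446289062), (32.315391540527344, 168.47987365722656), 18.649560928344727)
0.06 181 [ 0.55709928 -0.19254257  0.06468966] ((557.491455078125, -193.0295867919922), (33.522796630859375, 30.581140518188477), 22.48324203491211)
tower 954 0.02874475228570642 ((528.4918212890625, 183.13430786132812), (66.61178588867188, 105.79923248291016), 12.062131881713867)
plate 2543 ((502.21173095703125, 199.75967407226562), (134.45034790039062, 196.09385681152344), 11.706984519958496)
bench -0.0006898913221557446
```

View pics/c1.png

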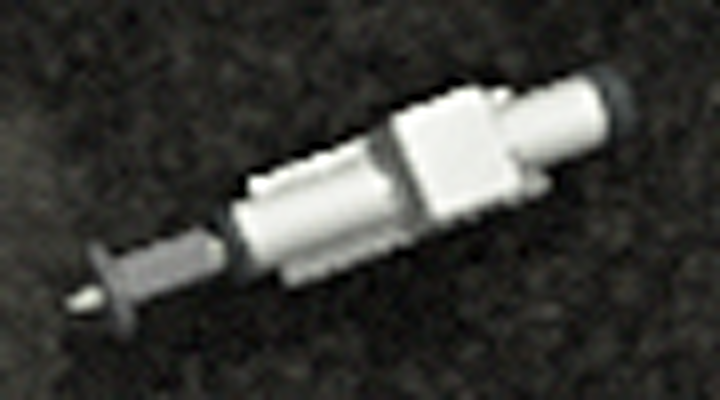

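View pics/c2.png

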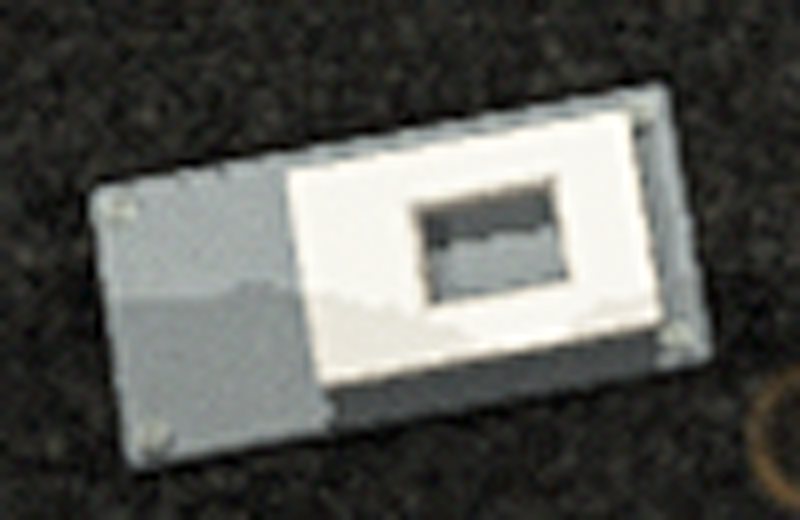

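Emit:
carry_out --targets "1 0 -20.3 34 0;1 0 -20.3 34 0;1 0 -20.3 34 0;1 0 -20.3 34 0;1 0 -20.3 34 0;1 0 -20.3 34 0;1 0 -20.3 34 0;1 0 -20.3 34 0;1 0 -20.3 34 0;1 0 -20.3 34 0;1 0 -20.3 34 0;1 0 -20.3 34 0;1 10 0 0 0.117;1 10 0 0 0.117;1 10 0 0 0.117;1 10 0 0 0.117;1 10 0 0 0.117;1 10 0 0 0.117;1 10 0 0 0.117;1 0 0 0 0.117"

```text
clock: 1.82
tool_pos: [0.5284, 0.1787, 0.3328]
eef_rot: [0.445, 0.549, -0.448, 0.548]
contact_force: [0.3, -0.5, -0.1]
opening: 0.996
```

Emit:
carry_out --targets "1 0 0 0 0;1 0 0 0 0"

```text
clock: 1.98
tool_pos: [0.5291, 0.1791, 0.3346]
eef_rot: [0.444, 0.55, -0.444, 0.55]
contact_force: [-0.1, 0.8, -0.3]
opening: 0.998
```

```bash
python3 - <<'E'
from h import *
snap('wrist','w1');s=r.get_state();print(s['clock'],s['tool_pos'],R.from_quat(s['eef_rot']).as_matrix().round(3),s['q'])
E
```

```text
2.0333 [0.52912232 0.17895421 0.33480034] [[ 0.     0.978  0.211]
 [ 0.     0.211 -0.978]
 [-1.     0.     0.   ]] [-0.4282413   0.6973383   0.03280579  1.84437866 -0.03717802  0.60029459
 -0.15999479]
```

View pics/w1.png

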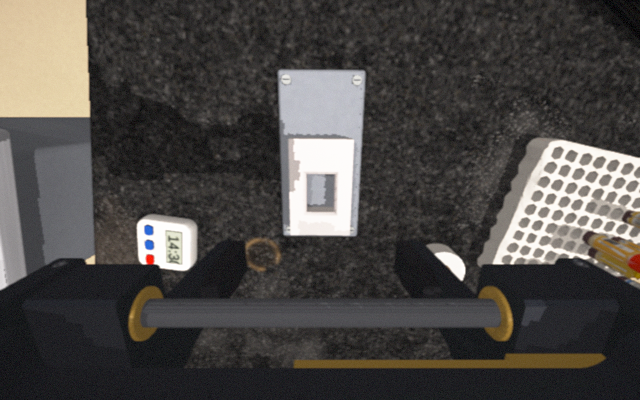

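```bash
python3 - <<'E'
from h import *
P,p=cloud('wrist','w1');s=np.load('pics/w1.npz');K,M=T('wrist',s)
Q=P[60:245,270:375]
q=Q[(Q[...,2]>0.024)&(Q[...,2]<.045)];rr=cv2.minAreaRect((q[:,:2]*1000).astype(np.float32));print('tower',len(q),np.median(q[:,2]),rr)
q=Q[(Q[...,2]>0.004)&(Q[...,2]<.045)];print('plate',cv2.minAreaRect((q[:,:2]*1000).astype(np.float32)))
# bench/plate heights
print(np.nanmedian(P[90:125,290:355,2]),np.nanmedian(P[150:220,200:270,2]))
# rectify plane z=.03
a=np.radians(12.1);ex=np.array([np.cos(a),np.sin(a)]);ey=np.array([-ex[1],ex[0]]);c=np.array([.5296,.1777])
N=300;yy,xx=np.mgrid[-70:80:.25,-45:45:.25]
W=np.stack([c[0]+(xx*ex[0]+yy*ey[0])/1e3,c[1]+(xx*ex[1]+yy*ey[1])/1e3,np.full(xx.shape,.03)],-1)
C=(W-M[:3,3])@M[:3,:3]
u=C[...,0]/C[...,2]*K[0,0]+K[0,2];v=C[...,1]/C[...,2]*K[1,1]+K[1,2]
im=cv2.remap(p,u.astype(np.float32),v.astype(np.float32),cv2.INTER_CUBIC);im[280,:]=(0,0,255);im[:,180]=(0,0,255)
cv2.imwrite('pics/rec1.png',im)
E
```

```text
tower 4895 0.029960760116497787 ((528.3179321289062, 182.21835327148438), (66.15959930419922, 105.302001953125), 11.621509552001953)
plate ((522.7220458984375, 209.43685913085938), (90.07926177978516, 184.694580078125), 11.619292259216309)
0.00809356954456486 -0.0003253440617429493
```

View pics/rec1.png

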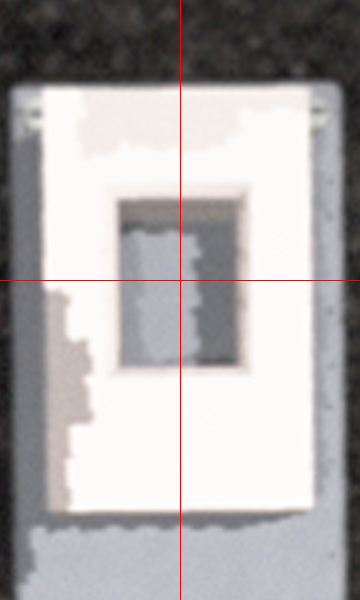

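Emit:
carry_out --targets "1 0 -5 37 0;1 0 -5 37 0;1 0 -5 37 0;1 0 -5 37 0;1 0 -5 37 0;1 0 -5 37 0;1 0 -5 37 0;1 0 -5 37 0;1 0 -5 37 0;1 0 -5 37 0;1 0 0 0 -0.075;1 0 0 0 -0.075;1 0 0 0 0;1 0 0 0 0"

```text
clock: 3.2
tool_pos: [0.557, -0.1935, 0.335]
eef_rot: [0.403, 0.581, -0.403, 0.581]
contact_force: [-0.2, 0.2, -0.5]
opening: 0.999
```

```bash
python3 - <<'E'
from h import *
snap('wrist','w2');s=r.get_state();print(s['clock'],s['tool_pos'],R.from_quat(s['eef_rot']).as_matrix().round(3),s['q'])
P,p=cloud('wrist','w2')
q=P[60:260,240:400].reshape(-1,3)
for a,b in [(.018,.03),(.03,.042),(.045,.056),(.06,.075)]:
    k=q[(q[:,2]>a)&(q[:,2]<b)&(q[:,0]<.62)]
    if len(k)>3: print(a,len(k),np.median(k,0),cv2.minAreaRect((k[:,:2]*1000).astype(np.float32)))
E
```

```text
3.25 [ 0.55702607 -0.19314345  0.33494728] [[ 0.001  0.936  0.351]
 [ 0.001  0.351 -0.936]
 [-1.     0.001 -0.   ]] [ 0.31313803  0.72973163 -0.09923551  1.74608429  0.10538363  0.67050209
  0.51511521]
0.018 429 [ 0.55241875 -0.16480063  0.02790364] ((544.3855590820312, -161.69403076171875), (34.543521881103516, 137.29861450195312), 20.58078956604004)
0.03 231 [ 0.53838968 -0.14968324  0.04033492] ((546.6209106445312, -166.41033935546875), (32.93552780151367, 177.6974334716797), 20.6069278717041)
0.045 2463 [ 0.54080548 -0.15242082  0.04953329] ((548.005126953125, -171.69122314453125), (33.169105529785156, 168.78338623046875), 23.435680389404297)
0.06 1066 [ 0.55658889 -0.19289752  0.06583896] ((556.7523193359375, -194.3837432861328), (33.19770431518555, 30.023170471191406), 21.29119110107422)
```

View pics/w2.png

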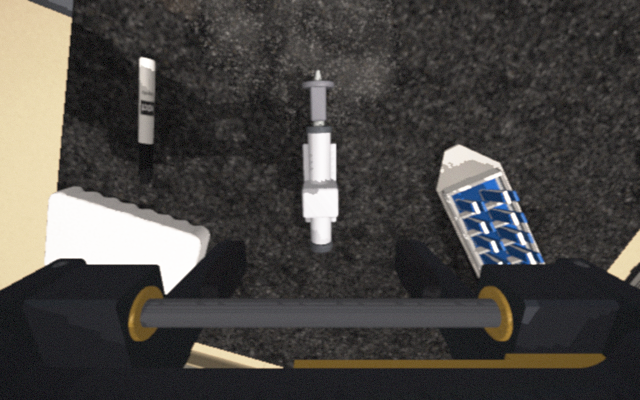

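Emit:
carry_out --targets "1 25 -0.7 1 0;1 25 0 0 0;1 25 0 0 0;1 25 0 0 0;1 20 0 0 0;1 10 0 0 0;1 6 0 0 0;1 0 0 0 0;1 0 0 0 0"

```text
clock: 4.0
tool_pos: [0.5571, -0.1945, 0.1994]
eef_rot: [0.403, 0.581, -0.402, 0.582]
contact_force: [0.3, -0.2, -0.3]
opening: 0.997
```

Emit:
carry_out --targets "0.6 0 0 0 0;0.5 0 0 0 0;0.45 0 0 0 0;0.4 0 0 0 0;0.3 0 0 0 0;0.2 0 0 0 0;0.1 0 0 0 0;0 0 0 0 0;0 0 0 0 0;0 0 0 0 0;0 0 0 0 0;0 0 0 0 0" --force 35

```text
clock: 5.0
tool_pos: [0.5569, -0.1946, 0.1987]
eef_rot: [0.403, 0.581, -0.403, 0.581]
contact_force: [1.1, 1.2, -0.4]
opening: 0.386
```

```bash
python3 - <<'E'
from h import *
snap('wrist','w3');s=r.get_state();print(s['clock'],s['tool_pos'],s['contact_force'],s['opening']*88)
E
```

```text
5.05 [ 0.55684117 -0.1946176   0.19870344] [ 1.48750512  0.74042403 -0.27391407] 33.86175213367403
```

View pics/w3.png

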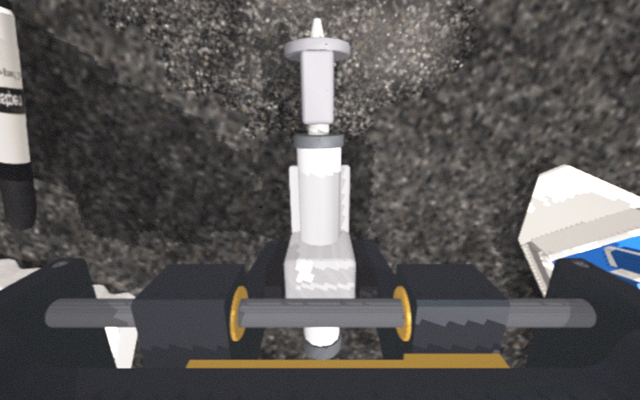

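Emit:
carry_out --targets "0 -10 0 0 0;0 -20 0 0 0;0 -25 0 0 0;0 -25 0 0 0.039;0 -20 0 0 0.039;0 0 0 0 0.039;0 0 0 0 0.039;0 0 0 0 0"

```text
clock: 5.72
tool_pos: [0.5559, -0.1945, 0.2991]
eef_rot: [0.447, 0.548, -0.447, 0.547]
contact_force: [0.2, 0.1, -4.7]
opening: 0.38
```

Emit:
carry_out --targets "0 0 4 -15 0;0 0 4 -25 0;0 0 4 -33 0;0 0 4 -33 0;0 0 4 -33 0;0 0 4 -33 0;0 0 4 -33 0;0 0 4 -33 0;0 0 4 -33 0;0 0 4 -33 0;0 0 4 -30 0;0 0 4 -20 0;0 0 0 -10 0;0 0 0 -6 0;0 0 0 0 0;0 0 0 0 0;0 0 0 0 0"

```text
clock: 7.13
tool_pos: [0.5293, 0.1751, 0.2987]
eef_rot: [0.447, 0.547, -0.448, 0.548]
contact_force: [0.3, -0.9, -4.7]
opening: 0.383
```

```bash
python3 - <<'E'
from h import *
snap('wrist','w4');snap('side','s4');s=r.get_state();print(s['clock'],s['tool_pos'],R.from_quat(s['eef_rot']).as_matrix().round(4),s['contact_force'],s['opening']*88)
P,p=cloud('wrist','w4')
M=R.from_quat(s['eef_rot']).as_matrix()
L=(P-s['tool_pos'])@M  # tool coords
q=L[20:330,270:365].reshape(-1,3)
for a,b in [(.125,.14),(.145,.155),(.158,.168),(.168,.182)]:
    k=q[(q[:,0]>a)&(q[:,0]<b)&(abs(q[:,1])<.03)]
    if len(k)>3: print(a,len(k),np.median(k,0),cv2.minAreaRect((k[:,1:]*1000).astype(np.float32)))
p=cv2.imread('pics/s4.png');cv2.imwrite('pics/s4c.png',cv2.resize(p[130:230,220:350],None,fx=6,fy=6))
E
```

```text
7.2333 [0.52937503 0.17549262 0.29874556] [[-1.000e-04  9.800e-01  1.989e-01]
 [-1.200e-03  1.989e-01 -9.800e-01]
 [-1.000e+00 -3.000e-04  1.100e-03]] [ 0.09375555 -0.74390813 -4.74902265] 33.474681350909094
0.125 3606 [ 0.13304144 -0.00121687 -0.00709222] ((-2.1037120819091797, -3.150700569152832), (45.89618682861328, 24.060895919799805), 0.05212222784757614)
0.145 7982 [ 0.14908848 -0.00150419 -0.05879999] ((-4.755952835083008, -31.91254425048828), (152.68447875976562, 49.99925994873047), 83.48363494873047)
0.158 670 [ 0.16022534 -0.00170511 -0.01481799] ((0.6947851181030273, -34.25634765625), (53.08412551879883, 165.1407470703125), 7.113467693328857)
0.168 1146 [ 0.17081795  0.01103264 -0.03372768] ((-1.5710687637329102, -57.284122467041016), (92.37031555175781, 34.86362075805664), 88.21000671386719)
```

View pics/w4.png

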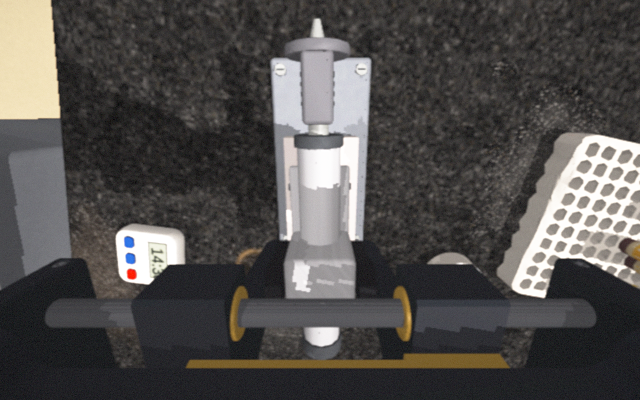

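View pics/s4c.png

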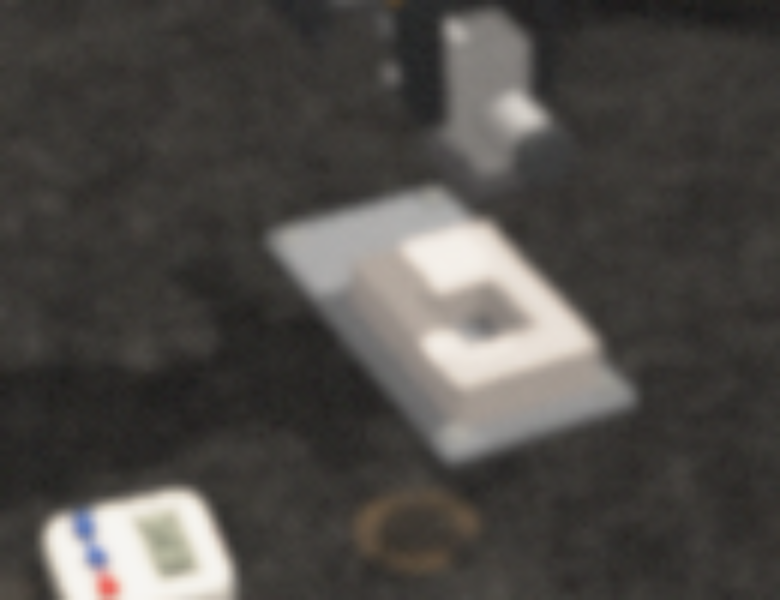

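```bash
python3 - <<'E'
from h import *
P,p=cloud('wrist','w4');s=np.load('pics/w4.npz')
M=R.from_quat(s['rot']).as_matrix();L=(P-s['pos'])@M*1000
for v in list(range(15,345,10)):
    row=L[v,265:375]
    # gauge: depth x<180 (above 0.118)
    g=row[(row[:,0]<190)&(row[:,0]>100)]
    t=row[(row[:,0]>262)&(row[:,0]<276)]
    pl=row[(row[:,0]>283)&(row[:,0]<294)]
    f=lambda k:'%5.1f..%5.1f mid %5.2f z %6.1f x %5.1f'%(k[:,1].min(),k[:,1].max(),(k[:,1].min()+k[:,1].max())/2,np.median(k[:,2]),k[:,0].min()) if len(k)>3 else '-'
    print(v,'G',f(g),'T',f(t),'P',f(pl))
E
python3 - <<'E'
import cv2
p=cv2.imread('pics/w4.png');cv2.imwrite('pics/w4c.png',cv2.resize(p[10:260,250:390],None,fx=4,fy=2.4,interpolation=cv2.INTER_CUBIC))
E
```

```text
15 G - T - P -
25 G  -3.5..  0.0 mid -1.73 z -116.0 x 156.5 T - P -
35 G  -4.4..  0.9 mid -1.75 z -112.1 x 155.8 T - P -
45 G -15.0.. 12.4 mid -1.29 z -105.9 x 144.3 T - P -
55 G -16.2.. 12.5 mid -1.82 z -102.3 x 143.6 T - P -
65 G  -8.4..  5.0 mid -1.70 z  -98.4 x 143.9 T - P -44.2.. 44.4 mid  0.08 z -121.1 x 286.7
75 G  -9.0..  5.6 mid -1.73 z  -94.6 x 144.5 T - P -43.8.. 44.6 mid  0.44 z -113.0 x 288.6
85 G  -8.5..  5.6 mid -1.46 z  -90.8 x 144.6 T - P -44.2.. 44.2 mid  0.02 z -104.7 x 287.5
95 G  -8.7..  5.7 mid -1.52 z  -86.8 x 144.1 T - P -43.5.. 44.9 mid  0.68 z  -96.3 x 288.5
105 G  -8.8..  5.2 mid -1.81 z  -82.8 x 144.3 T - P -43.9.. 44.2 mid  0.15 z  -87.6 x 288.9
115 G  -8.4..  5.2 mid -1.57 z  -78.7 x 143.8 T - P -43.4.. 44.9 mid  0.71 z  -78.8 x 288.3
125 G  -5.7..  3.4 mid -1.16 z  -74.2 x 153.4 T - P -44.2.. 44.2 mid -0.02 z  -69.8 x 289.2
135 G -13.1.. 10.7 mid -1.20 z  -69.8 x 151.2 T - P -43.6.. 44.8 mid  0.62 z  -60.6 x 289.3
145 G -13.0.. 11.0 mid -1.03 z  -65.6 x 146.7 T -32.3.. 33.2 mid  0.45 z  -53.4 x 267.4 P -44.3.. 44.4 mid  0.04 z  -51.2 x 289.1
155 G -12.1
[... 884 characters left out ...]
  20.9 x 290.0
225 G -17.1.. 16.0 mid -0.53 z  -24.7 x 148.3 T -31.6.. 32.5 mid  0.43 z   23.0 x 267.9 P -42.9.. 45.2 mid  1.15 z   32.2 x 289.2
235 G -16.3.. 16.2 mid -0.06 z  -18.7 x 148.3 T -32.1.. 32.9 mid  0.39 z   33.5 x 267.6 P -43.4.. 44.7 mid  0.65 z   43.9 x 287.9
245 G -30.7.. 29.1 mid -0.82 z  -14.4 x 147.7 T - P -
255 G -28.6.. 26.8 mid -0.91 z  -14.4 x 136.6 T - P -
265 G -26.4.. 25.3 mid -0.51 z  -12.1 x 131.6 T - P -
275 G -25.4.. 23.9 mid -0.74 z   -7.5 x 128.7 T - P -
285 G -24.0.. 22.6 mid -0.71 z   -2.1 x 120.8 T - P -
295 G -24.6.. 22.6 mid -1.00 z    3.5 x 120.1 T - P -
305 G - T - P -
315 G - T - P -
325 G - T - P -
335 G -11.1.. 12.5 mid  0.73 z   44.3 x 148.3 T - P -
```

View pics/w4c.png

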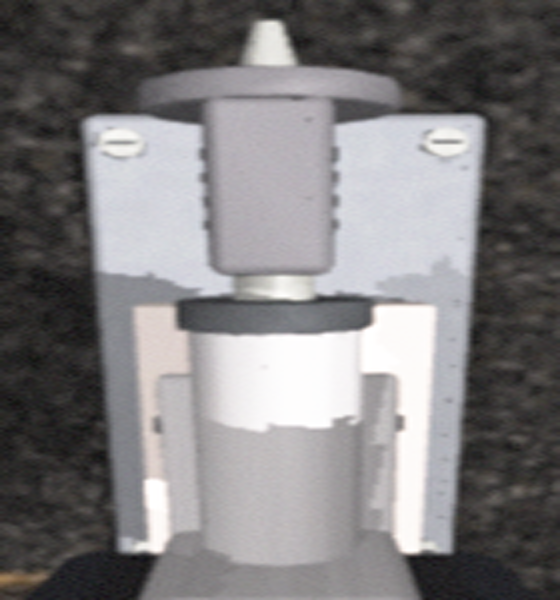

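Emit:
carry_out --targets "0 10 0.6 -2.1 0.015;0 20 0 0 0;0 20 0 0 0;0 10 0 0 0;0 4 0 0 0;0 0 0 0 0;0 0 0 0 0;0 0 0 0 0"

```text
clock: 7.9
tool_pos: [0.5297, 0.1797, 0.2355]
eef_rot: [0.452, 0.544, -0.45, 0.545]
contact_force: [-0.2, -0.1, -4.8]
opening: 0.381
```

```bash
python3 - <<'E'
from h import *
snap('wrist','w5');snap('side','s5');s=r.get_state();print(s['clock'],s['tool_pos'],R.from_quat(s['eef_rot']).as_matrix().round(4),s['contact_force'],s['opening']*88)
P,p=cloud('wrist','w5');s=np.load('pics/w5.npz')
M=R.from_quat(s['rot']).as_matrix();L=(P-s['pos'])@M*1000
for v in list(range(15,265,12)):
    row=L[v,255:385]
    g=row[(row[:,0]<190)&(row[:,0]>100)]
    t=row[(row[:,0]>192)&(row[:,0]<210)]
    f=lambda k:'%5.1f..%5.1f mid %5.2f z %6.1f x %5.1f'%(k[:,1].min(),k[:,1].max(),(k[:,1].min()+k[:,1].max())/2,np.median(k[:,2]),k[:,0].min()) if len(k)>3 else '-'
    print(v,'G',f(g),'T',f(t))
p=cv2.imread('pics/s5.png');cv2.imwrite('pics/s5c.png',cv2.resize(p[130:230,220:350],None,fx=6,fy=6))
E
```

```text
8.0 [0.52963515 0.17967789 0.23558073] [[ 1.700e-03  9.824e-01  1.867e-01]
 [ 7.000e-04  1.867e-01 -9.824e-01]
 [-1.000e+00  1.800e-03 -3.000e-04]] [ 0.16053153  0.24247644 -4.00125302] 34.03903840264029
15 G - T -
27 G  -3.9..  0.0 mid -1.97 z -115.3 x 156.9 T -
39 G  -9.9..  6.9 mid -1.51 z -107.9 x 143.7 T -
51 G -16.8.. 13.0 mid -1.89 z -104.0 x 144.5 T -
63 G  -8.3..  5.0 mid -1.68 z  -99.2 x 144.1 T -
75 G  -9.0..  5.6 mid -1.71 z  -94.6 x 143.9 T -
87 G  -8.6..  5.1 mid -1.76 z  -90.0 x 144.3 T -
99 G  -8.2..  5.2 mid -1.53 z  -85.2 x 144.2 T -
111 G  -8.3..  5.2 mid -1.53 z  -80.4 x 143.8 T -
123 G  -7.5..  4.4 mid -1.57 z  -75.3 x 145.0 T -
135 G -13.1.. 10.8 mid -1.13 z  -69.7 x 150.4 T -
147 G -12.7..  9.0 mid -1.83 z  -64.6 x 146.5 T -
159 G -11.4..  9.6 mid -0.92 z  -58.9 x 147.7 T -34.6.. 30.5 mid -2.04 z  -50.6 x 203.9
171 G -17.7.. 15.6 mid -1.02 z  -52.9 x 147.8 T -35.2.. 30.2 mid -2.47 z  -42.4 x 204.3
183 G -17.4.. 16.6 mid -0.38 z  -46.9 x 147.6 T -35.0.. 30.5 mid -2.24 z  -34.0 x 204.4
195 G -17.1.. 16.0 mid -0.56 z  -40.6 x 147.7 T -34.6.. 31.0 mid -1.80 z  -25.4 x 204.5
207 G -17.3.. 16.4 mid -0.43 z  -34.5 x 148.4 T -34.6.. 30.7 mid -1.95 z  -16.5 x 204.2
219 G -16.9.. 15.8 mid -0.54 z  -28.0 x 148.4 T -34.2.. 31.0 mid -1.62 z   -7.4 x 204.2
231 G -17.1.. 16.0 mid -0.56 z  -21.2 x 147.7 T -34.0.. 31.0 mid -1.54 z    1.9 x 204.2
243 G -30.1.. 29.5 mid -0.26 z  -14.4 x 148.3 T -
255 G -31.3.. 30.9 mid -0.22 z  -14.1 x 137.2 T -
```

View pics/w5.png

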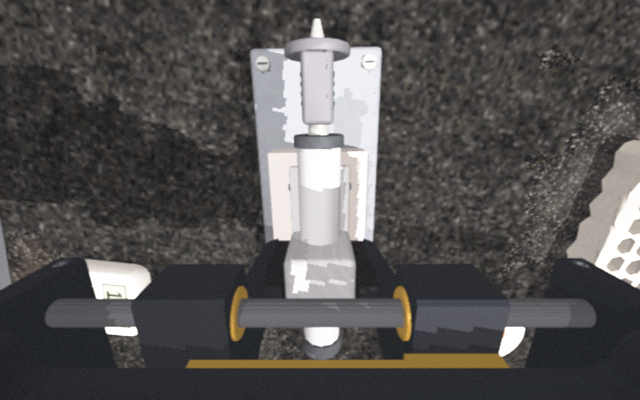

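View pics/s5c.png

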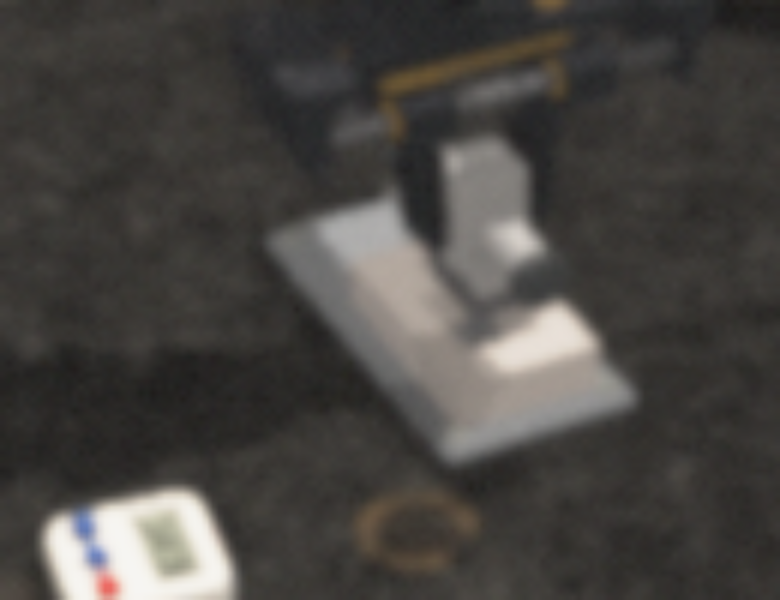

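Emit:
carry_out --targets "0 0 -0.8 1.3 0;0 0 0 0 0;0 0 0 0 0;0 0 0 0 0;0 0 0 0 0;0 0 0 0 0"

```text
clock: 8.5
tool_pos: [0.5287, 0.1782, 0.2347]
eef_rot: [0.451, 0.545, -0.451, 0.545]
contact_force: [-0.5, 0.3, -5.1]
opening: 0.385
```

```bash
python3 - <<'E'
from h import *
snap('wrist','w6');snap('top','t6');s=r.get_state();print(s['clock'],s['tool_pos'],R.from_quat(s['eef_rot']).as_matrix().round(4),s['contact_force'],s['opening']*88)
s=np.load('pics/w6.npz');p=s['p'];K,_=T('wrist',s);Tc=np.array(eyes.camera_params('wrist')['T_tool_cam'])
def rect(x,name):
    zz,yy=np.mgrid[-130:40:.25,-50:50:.25]
    W=np.stack([np.full(yy.shape,x),yy,zz],-1)/1e3
    C=(W-Tc[:3,3])@Tc[:3,:3]
    im=cv2.remap(p,(C[...,0]/C[...,2]*K[0,0]+K[0,2]).astype(np.float32),(C[...,1]/C[...,2]*K[1,1]+K[1,2]).astype(np.float32),cv2.INTER_CUBIC)
    im[:, 200]=(0,0,255)
    for z in range(-120,40,20): im[(z+130)*4,::4]=(0,255,0)
    cv2.imwrite('pics/%s.png'%name,im[:540])
rect(205.5,'r6t');rect(180,'r6g')
E
```

```text
8.6 [0.528704   0.1782095  0.23470364] [[ 0.000e+00  9.824e-01  1.870e-01]
 [ 1.000e-04  1.870e-01 -9.824e-01]
 [-1.000e+00  0.000e+00 -1.000e-04]] [ 0.04683662  0.48286323 -4.75554049] 33.96475415690949
```

View pics/r6t.png

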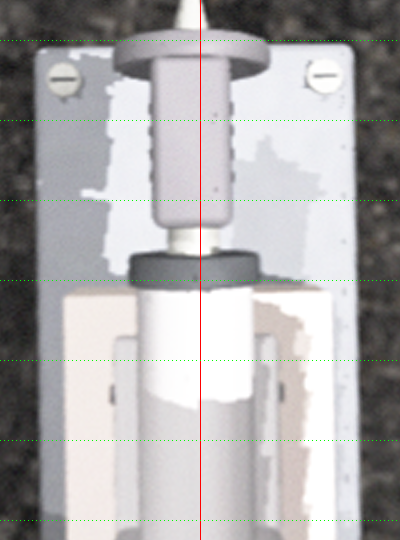

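View pics/r6g.png

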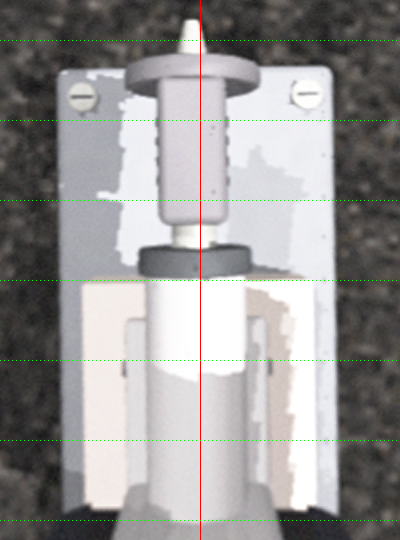

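Emit:
carry_out --targets "0 0 0.1 0.9 0.008;0 3 0 0 0;0 3 0 0 0;0 3 0 0 0;0 3 0 0 0;0 2 0 0 0;0 0 0 0 0;0 0 0 0 0;0 0 0 0 0"

```text
clock: 9.35
tool_pos: [0.529, 0.1774, 0.2207]
eef_rot: [0.453, 0.543, -0.453, 0.543]
contact_force: [1.0, 0.0, -5.1]
opening: 0.379
```

Emit:
carry_out --targets "0 3 0 0 0;0 3 0 0 0;0 3 0 0 0;0 2 0 0 0;0 1 0 0 0;0 0 0 0 0;0 0 0 0 0;0 0 0 0 0"

```text
clock: 10.02
tool_pos: [0.529, 0.1773, 0.2088]
eef_rot: [0.453, 0.543, -0.453, 0.543]
contact_force: [-0.2, -0.3, -5.3]
opening: 0.387
```

Emit:
carry_out --targets "0 1.5 0 0 0;0 1 0 0 0;0 1 0 0 0;0 0.5 0 0 0;0 0 0 0 0;0 0 0 0 0"

```text
clock: 10.52
tool_pos: [0.529, 0.1773, 0.2067]
eef_rot: [0.453, 0.543, -0.453, 0.543]
contact_force: [-2.4, -1.5, 12.7]
opening: 0.39
```

Emit:
carry_out --targets "0 -1 0 0 0;0 0 0 0 0;0.5 0 0 0 0;0.6 0 0 0 0;0.8 0 0 0 0;0.9 0 0 0 0;0.9 0 0 0 0;0.9 0 0 0 0"

```text
clock: 11.18
tool_pos: [0.529, 0.1773, 0.2056]
eef_rot: [0.453, 0.543, -0.453, 0.543]
contact_force: [-1.1, 0.0, 0.0]
opening: 0.81
```

Emit:
carry_out --targets "0.9 -20 0 0 0;0.9 -30 0 0 0;0.9 -30 0 0 0;0.9 -20 0 0 0;0.9 0 0 0 0;0.9 0 0 0 0;0.9 0 0 0 0"

```text
clock: 11.77
tool_pos: [0.5286, 0.1773, 0.305]
eef_rot: [0.453, 0.543, -0.453, 0.543]
contact_force: [-1.0, 0.3, -0.9]
opening: 0.9
```

```bash
python3 - <<'E'
from h import *
snap('wrist','w7');snap('side','s7');s=r.get_state();print(s['clock'],s['tool_pos'],R.from_quat(s['eef_rot']).as_matrix().round(4),s['contact_force'],s['opening']*88)
P,p=cloud('wrist','w7')
q=P[10:260,240:400].reshape(-1,3)
for a,b in [(.006,.01),(.027,.032),(.034,.039),(.05,.056),(.071,.077)]:
    k=q[(q[:,2]>a)&(q[:,2]<b)&(q[:,0]<.62)]
    if len(k)>3: print(a,len(k),np.median(k,0),cv2.minAreaRect((k[:,:2]*1000).astype(np.float32)))
L=(P-s['tool_pos'])@R.from_quat(s['eef_rot']).as_matrix()*1000
for v in range(10,260,14):
    row=L[v,270:370]; g=row[P[v,270:370,2]>.033]
    if len(g)>3: print(v,g[:,1].min().round(1),g[:,1].max().round(1),np.median(g[:,2]).round(1))
p=cv2.imread('pics/s7.png');cv2.imwrite('pics/s7c.png',cv2.resize(p[130:230,220:350],None,fx=6,fy=6))
E
```

```text
11.8667 [0.52843879 0.17718176 0.30442368] [[-2.500e-03  9.838e-01  1.792e-01]
 [-9.000e-04  1.792e-01 -9.838e-01]
 [-1.000e+00 -2.600e-03  4.000e-04]] [-0.30314642  0.03278685 -1.11342995] 79.06821337379017
0.006 7019 [0.50476208 0.25769661 0.00797019] ((522.6253662109375, 209.74935913085938), (89.5237045288086, 183.24176025390625), 11.550275802612305)
0.027 3415 [0.52468542 0.18944286 0.02999756] ((528.1621704101562, 181.99896240234375), (66.11338806152344, 105.61013793945312), 11.588082313537598)
0.034 524 [0.5314862  0.20970613 0.03594463] ((522.4387817382812, 211.91412353515625), (34.489837646484375, 137.35597229003906), 10.78603458404541)
0.05 1037 [0.52565264 0.21347623 0.0539391 ] ((522.6226196289062, 208.9067840576172), (32.299278259277344, 168.02220153808594), 12.31820297241211)
0.071 1377 [0.52891132 0.17878136 0.0738584 ] ((529.0045166015625, 177.90232849121094), (33.665828704833984, 29.3873291015625), 11.757312774658203)
66 -2.2 1.7 -115.2
80 -13.9 14.3 -104.1
94 -6.8 7.0 -94.1
108 -7.0 7.0 -84.0
122 -4.0 5.0 -73.5
136 -9.9 10.9 -62.7
150 -16.1 17.1 -51.3
164 -15.4 17.3 -39.6
178 -15.7 17.5 -27.6
192 -15.4 17.9 -15.3
206 -15.6 17.9 -8.9
220 -14.9 18.2 3.2
234 -13.8 17.8 24.4
248 -8.6 12.3 37.8
```

View pics/w7.png

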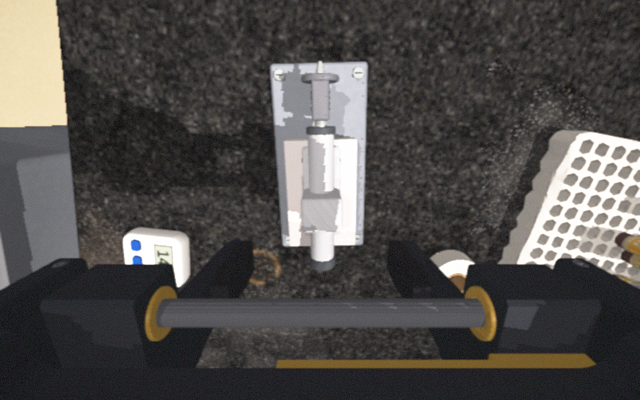

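View pics/s7c.png

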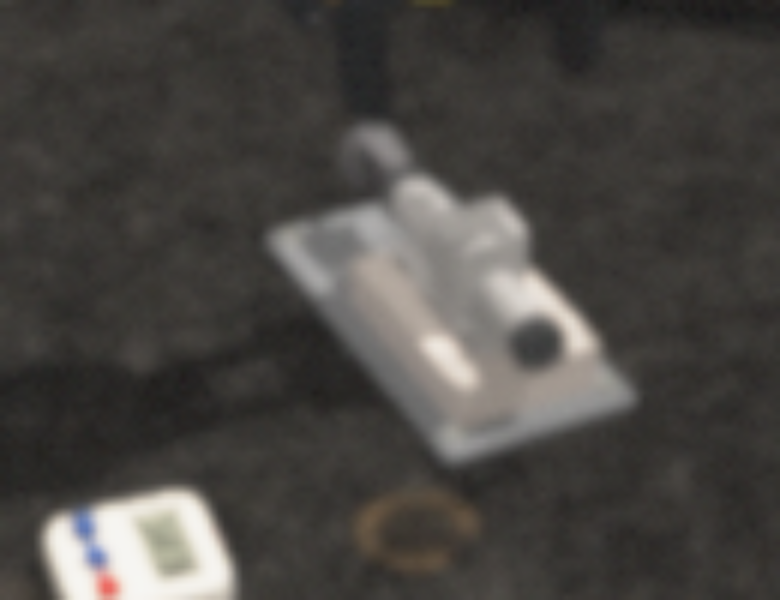

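Emit:
carry_out --targets "0.9 0 0 -20 0;0.9 0 0 -25 0;0.9 0 0.1 -25 0;0.9 0 0 -20.5 0;0.8 0 0 0 -0.022;0.7 0 0 0 0;0.6 0 0 0 0;0.6 0 0 0 0;0.6 0 0 0 0"

```text
clock: 12.62
tool_pos: [0.5133, 0.2647, 0.3055]
eef_rot: [0.447, 0.547, -0.448, 0.547]
contact_force: [0.1, -0.0, -0.2]
opening: 0.602
```

```bash
python3 - <<'E'
from h import *
snap('wrist','w8');s=r.get_state();print(s['clock'],s['tool_pos'],R.from_quat(s['eef_rot']).as_matrix().round(4),s['contact_force'],s['opening']*88)
P,p=cloud('wrist','w8')
L=(P-s['tool_pos'])@R.from_quat(s['eef_rot']).as_matrix()*1000
for v in range(120,300,8):
    row=L[v,270:370]; g=row[P[v,270:370,2]>.033]
    if len(g)>3: print(v,g[:,1].min().round(1),g[:,1].max().round(1),np.median(g[:,2]).round(1))
E
```

```text
12.6667 [0.51324235 0.26502628 0.30562601] [[-1.000e-04  9.801e-01  1.985e-01]
 [-8.000e-04  1.985e-01 -9.801e-01]
 [-1.000e+00 -2.000e-04  8.000e-04]] [-0.00334533 -0.12205077  0.42266714] 52.753504278092414
176 -2.3 0.3 -27.6
184 -14.8 12.9 -19.9
192 -10.8 8.9 -16.3
200 -8.4 5.4 -9.3
208 -8.6 5.5 -2.1
216 -7.6 5.5 5.1
224 -12.8 9.7 13.1
232 -12.6 9.5 21.7
240 -17.5 15.3 30.9
248 -28.1 26.3 38.3
256 -27.0 26.3 46.5
264 -27.0 26.2 54.7
272 -27.0 26.3 63.3
280 -27.2 26.0 73.3
288 -18.5 14.2 74.0
296 -17.9 14.8 77.3
```

View pics/w8.png

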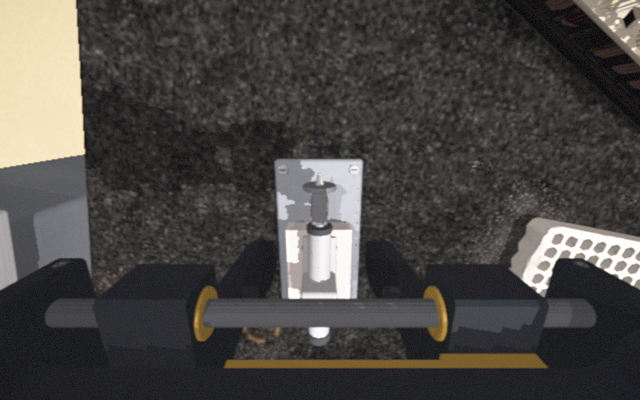

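Emit:
carry_out --targets "0.6 15 -1.4 -0.8 0;0.6 25 0 0 0;0.6 25 0 0 0;0.6 20 0 0 0;0.6 15 0 0 0;0.6 9 0 0 0;0.6 0 0 0 0;0.6 0 0 0 0;0.6 0 0 0 0"

```text
clock: 13.42
tool_pos: [0.5119, 0.2668, 0.1977]
eef_rot: [0.448, 0.548, -0.447, 0.548]
contact_force: [0.7, -0.0, -0.1]
opening: 0.6
```

```bash
python3 - <<'E'
from h import *
snap('wrist','w9');s=r.get_state();print(s['clock'],s['tool_pos'],s['contact_force'],s['opening']*88)
E
```

```text
13.4667 [0.51184454 0.26695688 0.19782074] [ 0.03253071 -0.65392583  1.16100053] 52.7767081235651
```

View pics/w9.png

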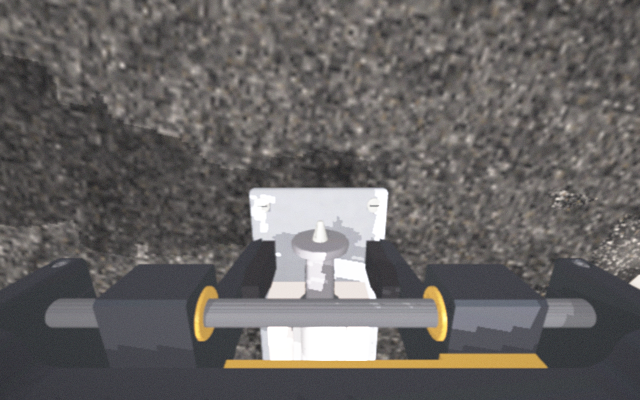

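Emit:
carry_out --targets "0.4 0 0 0 0;0.3 0 0 0 0;0.25 0 0 0 0;0.2 0 0 0 0;0.15 0 0 0 0;0.1 0 0 0 0;0 0 0 0 0;0 0 0 0 0;0 0 0 0 0;0 0 0 0 0;0 0 0 0 0;0 0 0 0 0" --force 40

```text
clock: 14.47
tool_pos: [0.5113, 0.2669, 0.1968]
eef_rot: [0.447, 0.548, -0.447, 0.548]
contact_force: [0.6, 0.7, 1.7]
opening: 0.155
```

Emit:
carry_out --targets "0 0 0 -2 0;0 0 0 -4 0;0 0 0 -4 0;0 0 0 -4 0;0 0 0 -4 0;0 0 0 -4 0;0 0 0 -4 0;0 0 0 -4 0;0 0 0 -4 0;0 0 0 -4 0;0 0 0 -4 0;0 0 0 -4 0;0 0 0 -4 0;0 0 0 -4 0;0 0 0 -4 0;0 0 0 -2 0;0 0 0 0 0;0 0 0 0 0;0 0 0 0 0;0 0 0 0 0"

```text
clock: 16.13
tool_pos: [0.4994, 0.3247, 0.1965]
eef_rot: [0.447, 0.547, -0.448, 0.548]
contact_force: [2.4, -7.0, 2.3]
opening: 0.157
```

```bash
python3 - <<'E'
from h import *
snap('wrist','w10');snap('side','s10');snap('top','t10');s=r.get_state();print(s['clock'],s['tool_pos'],R.from_quat(s['eef_rot']).as_matrix().round(4),s['contact_force'],s['opening']*88)
print(np.linalg.norm((s['tool_pos']-[.5113,.2669,.1968])[:2]))
p=cv2.imread('pics/s10.png');cv2.imwrite('pics/s10c.png',cv2.resize(p[130:230,220:350],None,fx=6,fy=6))
p=cv2.imread('pics/t10.png');cv2.imwrite('pics/t10c.png',cv2.resize(p[185:250,210:310],None,fx=8,fy=8))
E
```

```text
16.2833 [0.49943099 0.32468323 0.19653801] [[-2.000e-04  9.798e-01  2.001e-01]
 [-2.100e-03  2.001e-01 -9.798e-01]
 [-1.000e+00 -6.000e-04  2.000e-03]] [ 1.87903669 -5.90464052  1.66320862] 13.96162384787676
0.05898961675114905
```

View pics/w10.png

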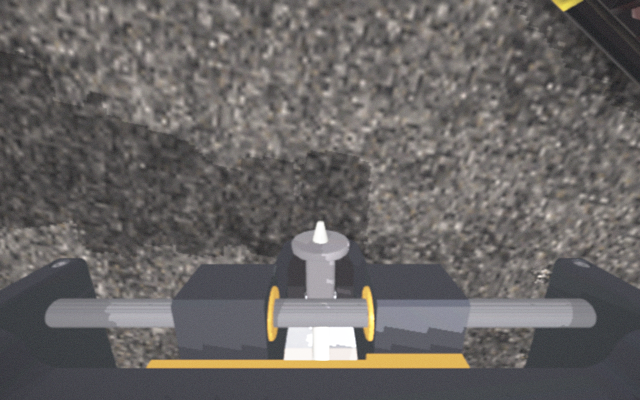

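View pics/s10c.png

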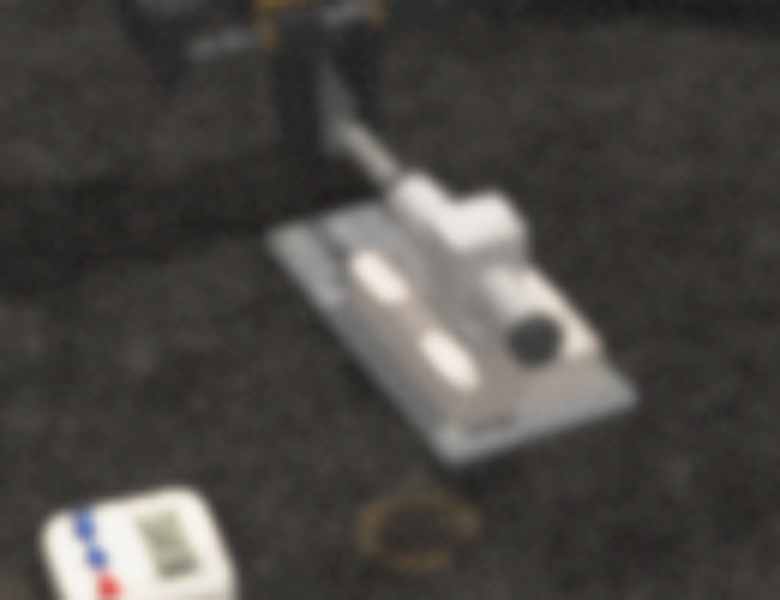

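View pics/t10c.png

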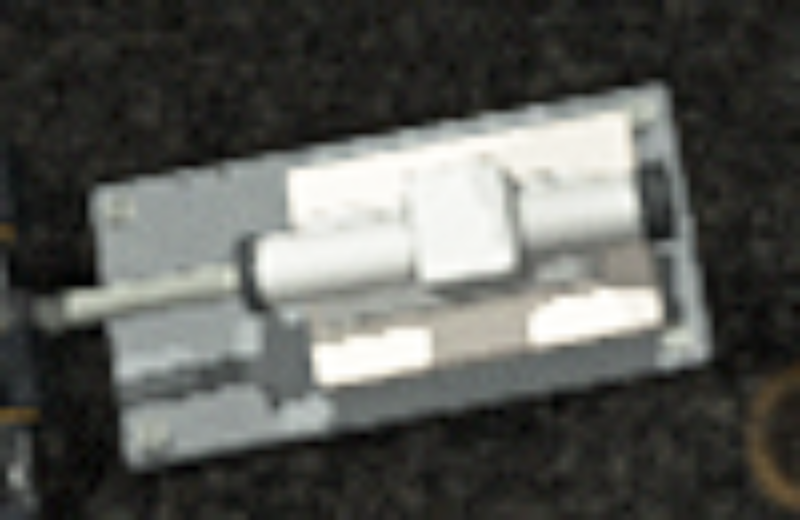

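Emit:
carry_out --targets "0 0 0 -1.2 0;0 0 0 0 0;0 0 0 0 0;0 0 0 0 0"

```text
clock: 16.62
tool_pos: [0.4992, 0.3258, 0.1965]
eef_rot: [0.447, 0.547, -0.448, 0.548]
contact_force: [3.0, -6.0, 0.5]
opening: 0.155
```

```bash
python3 - <<'E'
from h import *
snap('top','t11');snap('side','s11');s=r.get_state();print(s['clock'],s['tool_pos'],s['contact_force'],s['opening']*88)
print(np.linalg.norm((s['tool_pos']-[.5113,.2669,.1968])[:2]))
for n,f in [('side','s7'),('side','s11'),('top','t11')]:
    P,p=cloud(n,f);q=P.reshape(-1,3)
    q=q[(abs(q[:,0]-.529)<.03)&(abs(q[:,1]-.178)<.03)]
    k=q[(q[:,2]>.070)&(q[:,2]<.078)];print(f,len(k),k.mean(0),cv2.minAreaRect((k[:,:2]*1000).astype(np.float32)))
# rectify along rod axis plane z=.047 top
S=np.load('pics/t11.npz');K,M=T('top',S)
a=np.radians(11.6);ex=np.array([np.cos(a),np.sin(a)]);ey=np.array([-ex[1],ex[0]]);c=np.array([.5292,.1777])
yy,xx=np.mgrid[40:170:.25,-30:30:.25]
W=np.stack([c[0]+(xx*ex[0]+yy*ey[0])/1e3,c[1]+(xx*ex[1]+yy*ey[1])/1e3,np.full(xx.shape,.05)],-1)
C=(W-M[:3,3])@M[:3,:3]
im=cv2.remap(S['p'],(C[...,0]/C[...,2]*K[0,0]+K[0,2]).astype(np.float32),(C[...,1]/C[...,2]*K[1,1]+K[1,2]).astype(np.float32),cv2.INTER_CUBIC)
for y in range(40,170,10): im[(y-40)*4,:40]=(0,255,0)
cv2.imwrite('pics/rec11.png',im)
p=S['p'];cv2.imwrite('pics/t11c.png',cv2.resize(p[195:245,195:285],None,fx=8,fy=8,interpolation=cv2.INTER_CUBIC))
E
```

```text
16.7167 [0.49919613 0.32584428 0.19654262] [ 2.28024621 -6.83282355  2.66199387] 13.679202579326866
0.0601741809536682
s7 89 [0.52991958 0.1721824  0.07256696] ((529.839599609375, 173.68630981445312), (34.59834289550781, 31.656835556030273), 19.2713680267334)
s11 91 [0.53056516 0.17338831 0.07278189] ((528.5610961914062, 176.43972778320312), (34.98177719116211, 32.41025161743164), 14.067728042602539)
t11 171 [0.52894049 0.17941728 0.07298968] ((529.3470458984375, 179.2857208251953), (33.40098571777344, 29.70946502685547), 13.19900894165039)
```

View pics/rec11.png

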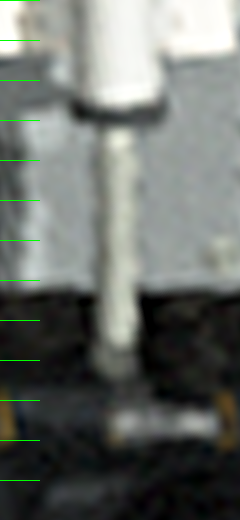

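View pics/t11c.png

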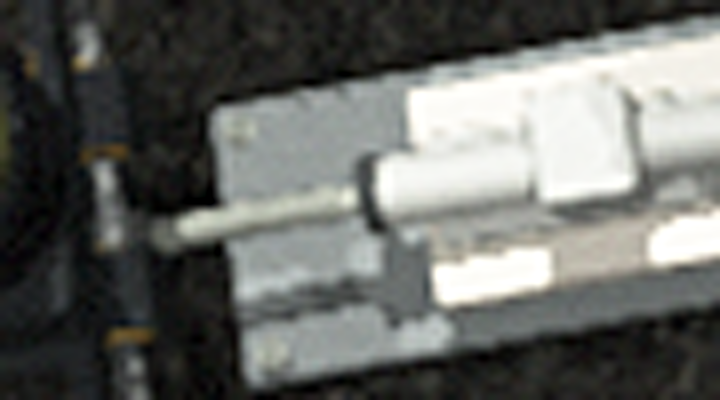

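Emit:
carry_out --targets "0 0 0 -0.8 0;0 0 0 0 0;0 0 0 0 0;0 0 0 0 0;0 0 0 0 0;0 0 0 0 0;0 0 0 0 0;0 0 0 0 0"

```text
clock: 17.38
tool_pos: [0.4991, 0.3265, 0.1965]
eef_rot: [0.447, 0.547, -0.448, 0.548]
contact_force: [3.0, -6.7, 1.3]
opening: 0.155
```

```bash
python3 - <<'E'
from h import *
a=r.get_state();snap('wrist','w12');s=r.get_state();print(s['clock'],a['tool_pos'],s['tool_pos'],s['contact_force'],s['opening']*88)
print(np.linalg.norm((s['tool_pos']-[.5113,.2669,.1968])[:2]))
x=np.load('pics/w9.npz')['p'];y=np.load('pics/w12.npz')['p']
cv2.imwrite('pics/cmp.png',np.hstack([cv2.resize(i[200:310,270:370],None,fx=4,fy=4) for i in (x,y)]))
E
```

```text
17.4333 [0.49907992 0.32654334 0.19652321] [0.49905626 0.32654988 0.19653204] [ 2.76031865 -6.7393322   1.0678757 ] 13.567202891007863
0.060893494327286274
```

View pics/cmp.png

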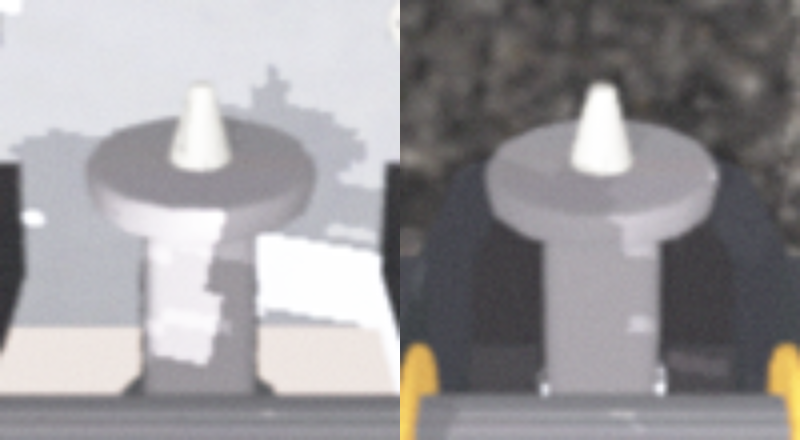

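```bash
python3 -c "
from h import *
print(r.finish_job())"
```

```text
the job is handed in; nothing more can be done
None
```

The gauge is plugged fully into the socket, and the gripper is holding the rod at about 60 mm of pull. I handed the job in at about 17.5 s; no verdict is reported.

**Seating:** I pressed the foot down lightly, about 18 N. After I let go, the shoulder top measured 36 mm and the block top 74 mm above the bench, the heights for fully home. The rod axis was within about 0.2° of the base plate, and the rod was still in.

**Pull:** I pinched the grip at 40 N and pulled. The tool moved 60.9 mm. I put the pull itself at 59 to 61 mm, because the gauge probably shifted about 1 mm in the socket's clearance.
- **Spring force:** the wrist read about 7.3 N, which fits the spring at 60 mm.
- **Slip:** pictures before and after show at most about 0.5 mm of slip at the grip.
- **Steadiness:** the tool was still at the last reading, with the grip holding.

**What I could not confirm:**
- **Ring mark:** I could not see it directly. In the top view it blends with the dark collar at the sleeve's mouth, so the 60 mm comes from the tool's travel and the spring force.
- **Side camera:** its depth readings put the block a few millimetres away from the wrist and top cameras. I relied on those two for position and used the side camera only for the estimate of the shift.

No move touched the timer, label roll or marker, though I did not re-measure their positions at the end.

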